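# Hold the treatment unit's spring-return key switch turned

## Task

Take the blue-headed key out of its wooden stand and push it fully home into the key switch on top of the white treatment unit; its pins are sticky, so work the key down past them until its head sits on the lock plate. Then turn it a quarter turn clockwise (seen from above) to its stop, and finish still gripping the key and holding it there, fully home, because the switch springs back when let go. Leave everything else on the table where it is.

Things in the scene. Friction and masses are not known exactly. Their poses are not given: they have to be found in the camera images.
- key_head (a point): Centre of the loose key's blue plastic head, where to grip it. The key (35 to 70 g) stands upright, blade down. Head 32 mm (its x) by 12 mm (its y, the way to pinch it) by 48 mm tall. z up. The key works either way round.
- key_shoulder (a point): Point on the key's axis at the underside of the head, 24 mm below key_head; same axes. Touches the lock plate when the key is fully home, and lies on the stand's top at the start.
- key: The key; origin at the blade's tip, 52 mm below key_head. Below the head a round steel neck 4 mm across and 12 mm long, then the flat steel blade 14 mm wide (x) by 4 mm thick (y) and 16 mm long, its last 4 mm narrowed to 10 x 3 mm.
- stand_slot (a point): Centre of the top of the fixed wooden key stand (70 x 60 mm, 45 mm tall), at the mouth of the slot (15.5 x 5.5 mm, 32 mm deep) in which the key stands with its head resting on the top. x along the slot's length. The stand may be on the left or the right of the table.
- lock_mouth (a point): Centre of the keyhole in the top (85 mm above the table) of the fixed white treatment unit (160 x 180 x 85 mm); level with the top. x along the keyhole (15.5 mm long, 5.5 mm wide, 1.5 mm chamfer), z up. It is cut in a 34 mm square steel plate, 7 mm thick, that does not turn. Under it a plug with a 16 x 5.5 mm slot turns with the key. The unit may be on the left or right.
- lock_pins (a point): Inside the lock, about 16 mm under the mouth: two sticky pins reach in from the slot's two ends. The blade meets them with the head still about 12 and 8 mm above the plate; each resists a straight push with 4 to 15 N, gives way to more push or to small rocking along x, and stays pushed back. The true stop, head on plate, is rigid. The blade can turn only when within 5 mm of home; turned, it is captive.
- switch (a joint): Turn of the switch plug: 0 at rest with its slot along lock_mouth's x, growing clockwise from above to a stop at 1.57 rad. A spring turns it back (0.03 N m at rest, 0.12 at the stop). The blade has play in the slot, so the hand turns some 0.1 to 0.25 rad further than the plug. A black ring with a yellow pointer round the plate turns with it.
- jar: amber glass jar, 48 mm across, 45 mm tall, about 90 mm from the key stand; a bystander, leave it alone. Origin at its underside.
- lotion: white bottle, 52 mm across, 120 mm tall; a bystander, leave it alone. Origin at its underside.
- bowl: white ceramic bowl, 90 mm across, 40 mm tall; a bystander, leave it alone. Origin at its underside.
- file_block: pink nail-buffing block, 90 x 30 x 25 mm; a bystander, leave it alone. Origin at its underside.
There are look-alikes about, which are no part of the job. Leave any red or turquoise look-alike of the key alone.

How it is judged (in metres and radians):
On the way, in this order (a step that is already met when the one before it is completed fails the run):
1. the key is lifted clear of its stand in the fingers (z of key in the frame of stand_slot above 0.003 m and contact force between the fingers and key above 2 N), for 0.1 s.
2. the key is fully home in the lock (head within 4 mm of the plate), gripped and not yet turned (z of key_shoulder in the frame of lock_mouth below 0.004 m and horizontal distance between key_shoulder and lock_mouth below 0.005 m and angle between key_shoulder's own z axis and vertical below 0.2 rad and contact force between the fingers and key above 2 N and value of joint switch below 0.3 rad), for 0.1 s.
3. the key, gripped and fully home, has turned the switch to 1.35 rad or more (z of key_shoulder in the frame of lock_mouth below 0.004 m and horizontal distance between key_shoulder and lock_mouth below 0.005 m and angle between key_shoulder's own z axis and vertical below 0.2 rad and contact force between the fingers and key above 2 N and value of joint switch above 1.35 rad), for 0.3 s.
At the end, for the whole second after the job is handed in: The fingers still grip the key (over 2 N), which is upright and fully home (head within 4 mm of the plate and 5 mm of the keyhole's centre), still, and holds the switch at 1.35 rad or more (stop at 1.57) through the last second (all of step 3 and linear speed of key below 0.03 m/s); the arm keeps its last pose, push and grip.
It fails at once if another thing on the table is pushed away or knocked over (moved more than 25 mm) (distance of any of jar, lotion, bowl, file_block from where it was at the start of the episode above 0.025 m).
It also fails if it takes over 53 s, if anything falls off the work surface, if the arm or the gripper's body presses on something with over 40 N, if the wrist force passes 120 N, or if a joint passes its speed limit or range.

## Robot

A 7-joint arm with a two-finger parallel gripper is mounted at the origin on the work surface. World frame = base frame: x ahead of the robot, y to its left, z up, the work surface at z = 0. Lengths are in mm, angles in rad, forces in N, time in s.
With the tool pointing down it reaches from about 400 to 875 mm from the base axis. Payload 4.4 kg.
Tool frame: the origin (TCP) lies at the very end of the fingers, on their centre line; the grasp point (between the pads) lies 19 mm behind it; z points along the fingers, y is the direction in which the jaws open and shut (so a half turn about z gives the same grasp; the last joint's range is limited). The gripper opens to 85 mm and grips with 20 to 120 N. Pads are 22 mm wide; open, the fingers measure 114 mm over their backs; the gripper's body (76 mm by 85 mm) begins 54 mm behind the grasp point. The pads swing forward as they close: fully open they stand 13 mm farther back than shut.
Start: joints at [1.193, 0.628, 0.038, 1.517, -0.027, 0.996, -0.02], TCP at [199.43, -618.664, 231.313] pointing down, gripper open.
Joint ranges: [-3.06, 3.06], [-0.37, 2.12], [-1.25, 1.32], [0.18, 2.47], [-1.1, 4.24], [0.23, 1.98], [-2.94, 2.94]. Speed limits (rad/s): [2.57, 2.57, 3.14, 3.14, 3.14, 3.14, 3.14].

## Interface

Orientations are given as [roll, pitch, yaw] about the fixed x, y, z axes, in that order (R = Rz(yaw) Ry(pitch) Rx(roll)).
In Python, from cell import ctrl gives the robot as it stands.
- The arm moves only by the shell command python3 -m crank 'ROWS' [OPENING]. ROWS is JSON, a list that holds one entry, the list of rows, each a list of 6 numbers: the shift along the tool's x, y, z in units of 30 mm (1.0 is 30 mm), then the turn, a rotation vector about the tool's x, y, z in units of 6 degrees (1.0 is 6 degrees). In form: [[[tx, ty, tz, rx, ry, rz], ...]]. A call has 1 to 12 rows; each row shifts and turns the pose as measured when the row begins, along the tool's axes as they then stand; what a row does not reach is not made up. A row lasts 1/12 s, in which the tool goes at most 41.7 mm and 7.16 degrees, less where a joint would pass 70% of its speed; a pose out of reach is approached as far as the arm can. A call is refused whole if a number of a shift passes 1 or a number of a turn 1, either way. A call with a gripper value outside its range is refused whole. OPENING is the gripper command: -1 is fully open, 1 is shut, values between are in proportion, set as the call begins (- or left out, the last holds). The fingers move at their own pace and stop on an object; the grip force is fixed at half the most. Time passes only in rows, so rows that do not move let the fingers close. It gives the time, the measured TCP pose, the force and the opening at its end, in the units of the state.
- ctrl.read_state(): the state, without advancing time (a new reading comes with each control period).
- ctrl.get_image(name): name is "side" or "top" or "wrist"; returns a dict with "color" (420x560x3 uint8, red, green, blue), "depth" (420x560 float32, mm along the optical axis (not along the pixel's ray), 0 where there is no reading), "camera_matrix" (3x3 intrinsics, pixels), "R" (3x3) and "t" (3): a world point X has camera coordinates R X + t. Camera axes: x right, y down, z forward; pixel columns grow to the right and rows downward; lengths in mm; the calibration is good to about 2 mm. A picture is of the moment at which its call begins.
- ctrl.finish_job(): hands the job in, once; it reports no verdict.
Trained networks look in a picture, given as the dict that the camera call returned (one of the last four; its "shot" number tells which), for a name from the list of things; names that differ only in an ending like _2 or _b are one class to them, and where a whole thing is asked for, a point or a joint stands for the part that bears it (a point fixed in the world has none). Each returns a list of dicts, best first, with "conf" (0 to 1); they miss things now and then, are a little off and sometimes report something else, mostly with a low value. They report only what shows in the picture. A call takes as long as a camera call. They do not tell look-alikes from the thing itself.
- ctrl.search_frame(query, picture): "extent" ([centre column, centre row, width, height] in pixels, round what is visible of it).
The state is a dict: "clock": time; "qpos": joint angles; "qd": joint speeds; "tau": joint torques, N m; "eef_pos": TCP position; "tool_rot": TCP orientation; "force": force on the tool from outside, world axes, zero at the start; "torque": the same for the moment, N m; "width": finger opening in mm.
Only numpy, scipy, OpenCV 4.12 (cv2) and the standard library are available. Lean on these libraries where they do the work, as an engineer would, in place of code of your own. Each camera call takes 0.05 s, during which the arm holds its last target. There are 200 camera calls.

## Working session

There is one attempt and no reset: what is moved stays moved. The work goes in short steps, Python scripts to look and compute and a shell command to move; the robot and the scene stay as the last step left them, time stands still between calls to the robot, and variables do not carry over. Pictures are saved under pics/ and viewed, about 8 in all and at most 12, crops included, and the job is handed in when it is done.

```bash
ls; mkdir -p pics; cat > h.py <<'E'
import numpy as np, cv2
from cell import ctrl
def save(p,n,crop=None,s=1):
    im=p["color"][:,:,::-1]
    if crop: x0,y0,x1,y1=crop; im=im[y0:y1,x0:x1]
    cv2.imwrite("pics/"+n,cv2.resize(im,None,fx=s,fy=s,interpolation=cv2.INTER_CUBIC))
def ray(p,u,v):
    d=np.linalg.inv(p["camera_matrix"])@[u,v,1.]; R=np.array(p["R"]);t=np.array(p["t"])
    return -R.T@t, R.T@d
def atz(p,u,v,z):
    c,d=ray(p,u,v); return c+d*(z-c[2])/d[2]
def dep(p,u,v):
    c,d=ray(p,u,v); return c+d*p["depth"][int(v),int(u)]
def proj(p,X):
    q=p["camera_matrix"]@(np.array(p["R"])@X+p["t"]); return q[:2]/q[2]
E
python3 - <<'E'
from h import *
print(ctrl.read_state())
a=ctrl.get_image("top");b=ctrl.get_image("side")
for p,n in((a,"top"),(b,"side")):
    print(n,-np.array(p["R"]).T@p["t"])
    for q in["key_head","key","stand_slot","lock_mouth","jar","lotion","bowl","file_block"]:
        for r in ctrl.search_frame(q,p)[:3]:
            e=r["extent"]; print(q,round(r["conf"],2),np.round(e),dep(p,e[0],e[1]).round())
save(a,"a.png",s=1.4);save(b,"b.png",s=1.4)
E
```

```text
pics
{'clock': 0.0, 'qpos': array([ 1.19319512,  0.62935161,  0.03845768,  1.51837667, -0.02699871,
        0.99626967, -0.01996944]), 'qd': array([-2.53176149e-03,  1.12602658e-05, -1.54817415e-03,  1.19728633e-03,
        5.00615147e-04,  9.44437546e-04,  1.41291914e-04]), 'tau': array([ 6.70963873e-04, -5.63400793e+01,  1.22652970e+00, -1.93446779e+01,
        1.11273938e-02,  1.06951417e-02,  3.88302638e-06]), 'eef_pos': array([ 199.23072118, -618.06213087,  230.38303948]), 'tool_rot': array([-3.13970617e+00,  3.55004098e-05,  3.11819583e-01]), 'force': array([ 0.00951083, -0.56180622,  0.36800525]), 'torque': array([ 0.0125461 , -0.02279974, -0.07832395]), 'width': 85.7656111737866}
top [ 461.86489733  -23.30273302 1372.45964062]
key_head 0.66 [152. 220.  13.  13.] [550. 335.  62.]
key_head 0.64 [220. 247.  13.   9.] [480. 157.  72.]
key 0.68 [184. 234.  11.  13.] [514. 246.  92.]
key 0.52 [222. 246.  18.   8.] [482. 153.  75.]
key 0.46 [152. 224.  12.  13.] [540. 330.  76.]
stand_slot 0.92 [188. 235.  32.  37.] [512. 242.  62.]
lock_mouth 0.98 [375. 209.  84.  67.] [ 573. -238.
[... 285 characters left out ...]
14.  26.] [545. 346.  46.]
key_head 0.69 [336. 239.  34.  23.] [412.   2.  22.]
key_head 0.63 [288. 266.  16.  33.] [480. 160.  45.]
key 0.83 [284. 264.  13.  22.] [484. 169.  59.]
key 0.67 [257. 281.  16.  23.] [512. 257.  79.]
key 0.63 [225. 316.  19.  28.] [543. 346.  49.]
stand_slot 0.73 [256. 297.  44.  44.] [509. 271.  46.]
lock_mouth 0.89 [306. 175.  68.  64.] [ 551. -160.   84.]
lock_mouth 0.5 [256. 283.  14.  21.] [513. 258.  73.]
jar 0.6 [235. 273.  20.  22.] [582. 226.  47.]
lotion 0.66 [217. 372.  35.  56.] [484. 487.  80.]
bowl 0.59 [335. 138.  30.  17.] [ 571. -512.   14.]
bowl 0.33 [304. 174.  71.  64.] [ 555. -157.   87.]
file_block 0.76 [338. 238.  32.  16.] [407.  -7.  22.]
```

View pics/a.png

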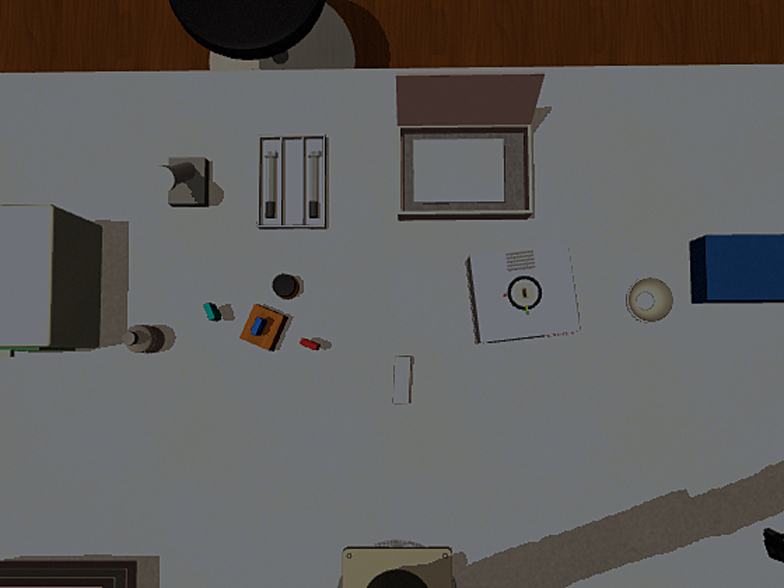

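View pics/b.png

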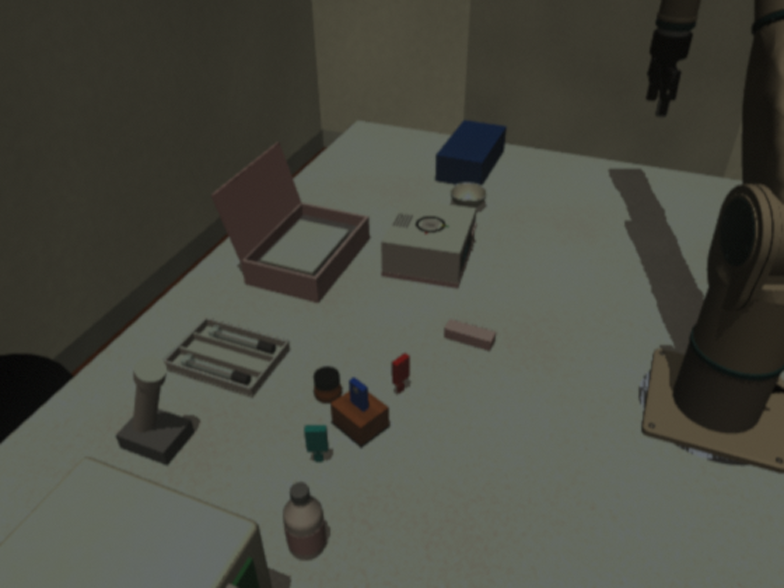

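The blue key is in the wooden stand at about (185,232) in original top pixels. The turquoise one at (151,223) and the red one at (221,245) stand outside it, so they're the look-alikes. The unit is on the right, with its ring at about (375,209).

```bash
cat >> h.py <<'E'
def rect(p,mask,z,name):
    n,l,s,c=cv2.connectedComponentsWithStats(mask.astype(np.uint8)); k=1+s[1:,4].argmax()
    v,u=np.where(l==k); P=np.array([atz(p,a,b,z)[:2] for a,b in zip(u,v)],np.float32)
    r=cv2.minAreaRect(P); w,h=r[1]; ang=r[2] if w>h else r[2]+90
    print(name,len(u),"px",c[k].round(1),"mean",P.mean(0).round(1),"rect",np.round(r[0],1),np.round(r[1],1),"long-axis deg",round(ang,1))
    return P.mean(0)
def win(p,x0,y0,x1,y1):
    m=np.zeros(p["depth"].shape,bool); m[y0:y1,x0:x1]=1; return m
E
python3 - <<'E'
from h import *
a=ctrl.get_image("top")
h=cv2.cvtColor(a["color"],cv2.COLOR_RGB2HSV).astype(int); H,S,V=h[...,0],h[...,1],h[...,2]
w=win(a,165,210,215,255)
rect(a,w&(H>105)&(H<130)&(S>120)&(V>60),93,"blue")
rect(a,w&(H<20)&(S>120)&(V>60)|(w&(H>105)&(H<130)&(S>120)),45,"stand")
w=win(a,355,190,400,232)
rect(a,w&(V<50),85,"ring")
rect(a,w&(H>20)&(H<35)&(S>150)&(V>80),85,"yellow")
rect(a,win(a,330,170,420,250)&(V>90)&(S<60),85,"unit")
A=a["color"]; im=np.hstack([cv2.resize(A[205:260,145:235],(400,244),interpolation=2),cv2.resize(A[188:235,345:405],(400,313),interpolation=2)[:244*0+244]])
cv2.imwrite("pics/c.png",np.clip(im[:,:,::-1]*1.6,0,255))
E
```

```text
blue 51 px [182.5 232.5] mean [516.3 249.8] rect [516.4 249.8] [10.2 30.3] long-axis deg 153.7
stand 547 px [186.  233.4] mean [516.2 250.9] rect [516.7 249.9] [59.8 69.7] long-axis deg 156.7
ring 147 px [374.3 208.4] mean [ 574.8 -234. ] rect [ 573.3 -234.5] [57.9 60.9] long-axis deg 179.1
yellow 4 px [375.8 218.8] mean [ 548.5 -237.2] rect [ 548.4 -237.6] [5.6 2.3] long-axis deg 25.6
unit 6234 px [375.8 209.3] mean [ 572.5 -237.6] rect [ 572.3 -234.9] [225.9 200.5] long-axis deg 89.5[ WARN:0@1.385] global loadsave.cpp:1063 imwrite_ Unsupported depth image for selected encoder is fallbacked to CV_8U.
```

View pics/c.png

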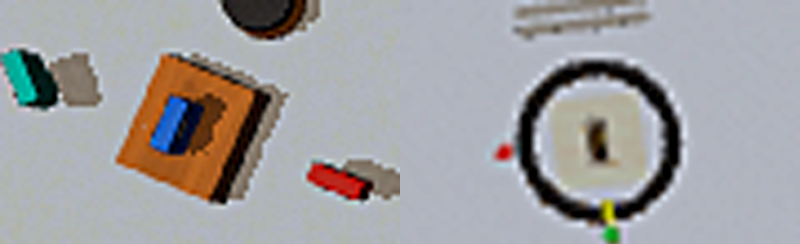

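The enlarged crop confirms it: the blue key stands alone in the wooden stand. The keyhole's long axis is about +6° from world x, and the yellow pointer sits at the green rest mark on the robot side. I'll go above the lock first for a close look, then on to the key.

```bash
python3 -m crank '[[[1,-0.53,0,0,0,0],[1,-0.53,0,0,0,0],[1,-0.53,0,0,0,0],[1,-0.53,0,0,0,0],[1,-0.53,0,0,0,0],[1,-0.53,0,0,0,0],[1,-0.53,0,0,0,0],[1,-0.53,0,0,0,0],[1,-0.53,0,0,0,0],[1,-0.53,0,0,0,0],[1,-0.53,0,0,0,0],[1,-0.53,0,0,0,0]]]' -1
cat >> h.py <<'E'
from scipy.spatial.transform import Rotation as Ro
def to(x,y,z,yaw):  # remaining shift (units, in current tool axes) and turn
    s=ctrl.read_state(); R=Ro.from_euler("xyz",s["tool_rot"]); G=Ro.from_euler("xyz",[np.pi,0,np.radians(yaw)])
    d=R.inv().apply(np.array([x,y,z])-s["eef_pos"])/30; r=np.degrees((R.inv()*G).as_rotvec())/6
    print("t",round(s["clock"],2),"pos",s["eef_pos"].round(1),"rpy",np.degrees(s["tool_rot"]).round(2),"F",s["force"].round(1),"T",s["torque"].round(2),"w",round(s["width"],1),"q7",s["qpos"][6].round(2))
    print(" go",d.round(3),"turn",r.round(3)); return d,r
E
python3 -c "
from h import *
to(573,-235,300,18)"
```

```text
clock: 1.95
eef_pos: [488.0, -326.2, 229.3]
tool_rot: [3.134, 0.006, 0.291]
force: [-0.4, -0.6, -0.3]
width: 85.3
t 1.95 pos [ 488.  -326.2  229.3] rpy [179.55   0.35  16.67] F [-0.4 -0.6 -0.3] T [-0.03 -0.02  0.03] w 85.3 q7 -0.73
 go [ 3.571 -2.082 -2.393] turn [ 0.074  0.058 -0.222]
```

```bash
python3 -m crank '[[[0.9,-0.5,-0.6,0,0,0],[0.9,-0.5,-0.6,0,0,0],[0.9,-0.5,-0.6,0,0,0],[0.9,-0.5,-0.6,0,0,0],[0,0,0,0,0,0],[0,0,0,0,0,0]]]'
python3 - <<'E'
from h import *
to(573,-235,300,18)
p=ctrl.get_image("wrist"); print("cam",-np.array(p["R"]).T@p["t"], p["camera_matrix"][0], "lock px",proj(p,[573,-235,85]))
for r in ctrl.search_frame("lock_mouth",p): print(r)
save(p,"d.png",s=1.4)
E
```

```text
clock: 2.45
eef_pos: [584.7, -220.6, 302.5]
tool_rot: [3.139, 0.001, 0.306]
force: [-1.1, -0.6, -0.3]
width: 85.3
t 2.45 pos [ 584.7 -220.6  302.5] rpy [1.7988e+02 7.0000e-02 1.7530e+01] F [-1.1 -0.6 -0.3] T [-0.1   0.03  0.  ] w 85.3 q7 -0.93
 go [-0.516  0.339  0.083] turn [ 0.021  0.013 -0.078]
cam [ 660.38395702 -196.78510795  445.84477587] [346.17815557   0.         280.26791229] lock px [288.59468    186.87899391]
{'extent': [293.6, 176.9, 192.3, 176.2], 'conf': 0.77}
```

View pics/d.png

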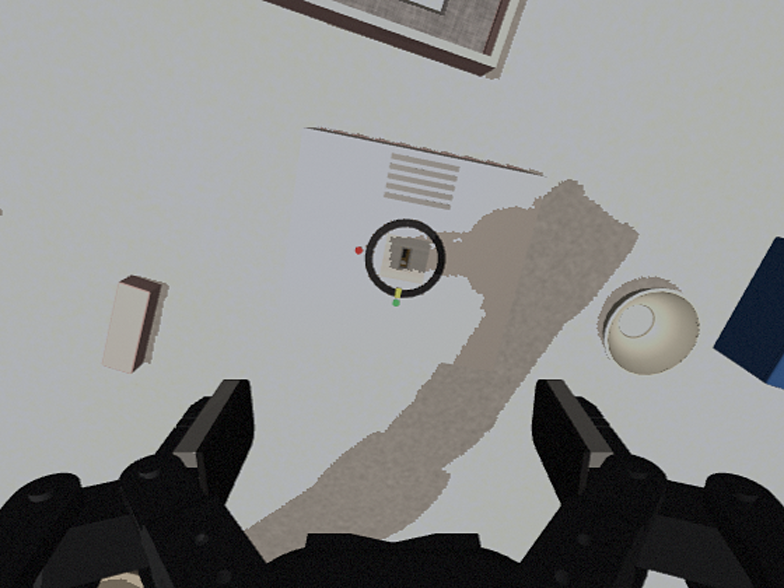

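The ring is at about (289,184) in original pixels, with the keyhole at its centre. The green mark and yellow pointer are at (284,211) and the red end mark at (257,179).

```bash
python3 - <<'E'
from h import *
p=ctrl.get_image("wrist"); to(516.4,249.9,230,155.5)
h=cv2.cvtColor(p["color"],cv2.COLOR_RGB2HSV).astype(int); H,S,V=h[...,0],h[...,1],h[...,2]
w=win(p,255,150,325,220)
for th in(40,60):
    m=(w&(V<th)).astype(np.uint8); n,l,s,c=cv2.connectedComponentsWithStats(m); k=1+s[1:,4].argmax()
    cs,_=cv2.findContours((l==k).astype(np.uint8),cv2.RETR_EXTERNAL,cv2.CHAIN_APPROX_NONE)
    (u,v),ax,_=cv2.fitEllipse(cs[0]); print("ring",u,v,ax,atz(p,u,v,85).round(1),"depthz",dep(p,u,v+24).round(1))
for nm,m in(("yellow",(H>22)&(H<38)&(S>140)),("green",(H>45)&(H<80)&(S>120)),("red",((H<8)|(H>172))&(S>140))):
    w2=win(p,240,150,325,225)
    if (w2&m).sum()>3: rect(p,w2&m,85,nm)
g=rect(p,win(p,278,172,302,196)&(V<55),85,"hole")
save(p,"e.png",(265,160,315,210),8)
E
```

```text
t 2.6 pos [ 583.2 -222.1  301.7] rpy [1.7993e+02 1.6000e-01 1.7360e+01] F [-0.7 -0.8 -1. ] T [-0.01 -0.01  0.01] w 85.5 q7 -0.93
 go [  2.576 -15.683   2.362] turn [ -0.026   0.026 -23.023]
ring 290.2065124511719 183.58731079101562 (50.202999114990234, 51.06525802612305) [ 576.6 -235.4   85. ] depthz [ 551.4 -243.6   86.9]
ring 289.0218811035156 183.74978637695312 (51.59982681274414, 53.190460205078125) [ 576.1 -234.3   85. ] depthz [ 551.1 -242.3   87.5]
green 13 px [282.4 215.6] mean [ 539.4 -238.4] rect [ 539.6 -238.5] [3.5 3.3] long-axis deg 17.5
red 20 px [255.9 178. ] mean [ 571.4 -198.7] rect [ 571.5 -198.7] [4.4 4.3] long-axis deg 17.4
hole 20 px [289.  180.2] mean [ 579.7 -233. ] rect [ 579.7 -233. ] [6.9 3.1] long-axis deg 4.3
```

View pics/e.png

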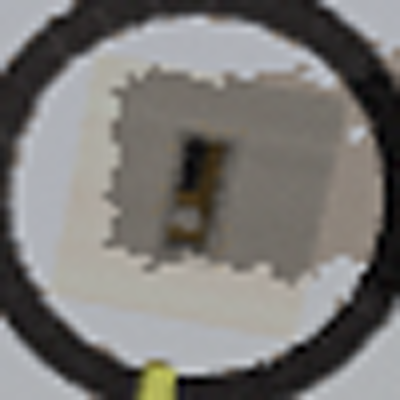

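Circle and marks agree: lock centre ≈ (575.8, −234.6), keyhole axis ≈ +6.2°. Now to the key, approaching at tool yaw 155.5° so there's room for the clockwise turn.

```bash
python3 -m crank '[[[0.16,-1,0,0,0,0],[0.16,-1,0,0,0,0],[0.16,-1,0,0,0,0],[0.16,-1,0,0,0,0],[0.16,-1,0,0,0,0],[0.16,-1,0,0,0,0],[0.16,-1,0,0,0,0],[0.16,-1,0,0,0,0],[0.16,-1,0,0,0,0],[0.16,-1,0,0,0,0],[0.16,-1,0,0,0,0],[0.16,-1,0,0,0,0]]]'
python3 -m crank '[[[0.16,-1,0,0,0,-1],[0,-1,0,0,0,-1],[0,-0.5,0,0,0,-1],[0,0,0,0,0,-1],[0,0,0,0,0,-1],[0,0,0,0,0,-1],[0,0,0,0,0,-1],[0,0,0,0,0,-1],[0,0,0,0,0,-1],[0,0,0,0,0,-1],[0,0,0,0,0,-1],[0,0,0,0,0,-1]]]'
python3 -m crank '[[[0,0,0,0,0,-1],[0,0,0,0,0,-1],[0,0,0,0,0,-1],[0,0,0,0,0,-1],[0,0,0,0,0,-1],[0,0,0,0,0,-1],[0,0,0,0,0,-1],[0,0,0,0,0,-1],[0,0,0,0,0,-1],[0,0,0,0,0,-1],[0,0,0,0,0,-1]]]'
python3 -c "
from h import *
to(516.4,249.9,230,155.5)"
```

```text
clock: 3.6
eef_pos: [525.6, 120.1, 290.5]
tool_rot: [3.129, 0.024, 0.249]
force: [1.4, 0.3, 0.3]
width: 85.2
clock: 4.6
eef_pos: [500.3, 181.6, 282.0]
tool_rot: [-3.108, 0.03, 1.548]
force: [0.4, 0.2, -0.6]
width: 84.9
clock: 5.52
eef_pos: [499.5, 155.7, 274.6]
tool_rot: [-3.081, -0.025, 2.725]
force: [-0.5, 0.4, 0.1]
width: 85.7
t 5.52 pos [499.5 155.7 274.6] rpy [-176.53   -1.46  156.14] F [-0.5  0.4  0.1] T [ 0.05 -0.08 -0.02] w 85.7 q7 0.44
 go [0.717 3.187 1.315] turn [-0.58  -0.24   0.114]
```

```bash
python3 -m crank '[[[0.18,0.8,0.2,-0.15,-0.06,0.03],[0.18,0.8,0.2,-0.15,-0.06,0.03],[0.18,0.8,0.2,-0.15,-0.06,0.03],[0.18,0.8,0.2,-0.15,-0.06,0.03],[0,0,0,0,0,0],[0,0,0,0,0,0]]]'
python3 - <<'E'
from h import *
to(516.4,249.9,200,155.5)
p=ctrl.get_image("wrist"); print(proj(p,[516.4,249.9,93]))
h=cv2.cvtColor(p["color"],cv2.COLOR_RGB2HSV).astype(int); H,S,V=h[...,0],h[...,1],h[...,2]
rect(p,(H>105)&(H<130)&(S>120)&(V>50),93,"blue")
m=(H>3)&(H<20)&(S>110)&(V>50); rect(p,m,45,"stand")
save(p,"f.png",s=1.2)
E
```

```text
clock: 6.02
eef_pos: [521.0, 238.4, 241.4]
tool_rot: [-3.134, 0.0, 2.696]
force: [0.3, -1.9, -0.0]
width: 85.4
t 6.02 pos [521.  238.4 241.4] rpy [-1.7957e+02  1.0000e-02  1.5449e+02] F [ 0.3 -1.9 -0. ] T [-0.04 -0.04  0.03] w 85.4 q7 0.28
 go [0.303 0.289 1.377] turn [-0.072  0.    -0.169]
[291.46318955 178.36808275]
blue 540 px [291.8 175.4] mean [514.3 251.2] rect [514.4 250.9] [11.1 37.9] long-axis deg 155.4
stand 3701 px [290.6 163.4] mean [513.6 251.5] rect [516.2 250.2] [58.7 73.8] long-axis deg 156.7
```

View pics/f.png

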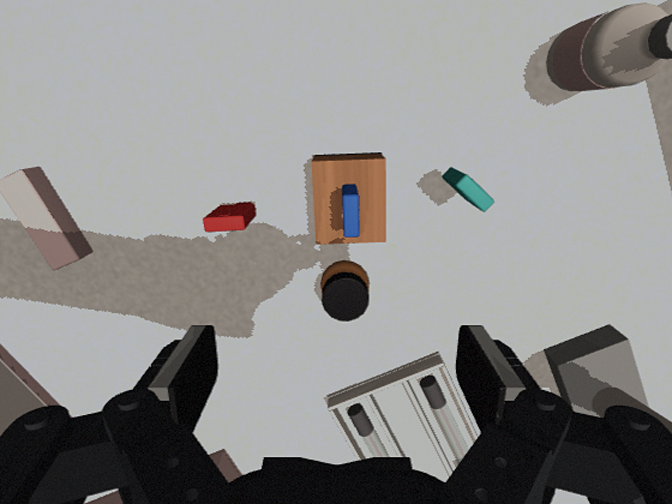

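```bash
python3 -m crank '[[[0.1,0.12,0.8,-0.03,0,-0.1],[0.1,0.12,0.8,-0.03,0,-0.1],[0.1,0.08,0.8,-0.03,0,0],[0,0,0.8,0,0,0],[0,0,0.8,0,0,0],[0,0,0,0,0,0],[0,0,0,0,0,0]]]'
python3 -c "
from h import *
to(516.8,249.8,52,155.8)"
```

```text
clock: 6.65
eef_pos: [521.3, 237.8, 119.4]
tool_rot: [-3.14, 0.007, 2.702]
force: [0.4, -0.1, 0.7]
width: 85.6
t 6.65 pos [521.3 237.8 119.4] rpy [-179.89    0.4   154.83] F [ 0.4 -0.1  0.7] T [ 0.02 -0.01  0.  ] w 85.6 q7 0.17
 go [0.321 0.304 2.243] turn [-0.019  0.067 -0.161]
```

```bash
python3 -m crank '[[[0.4,0.4,0,0,0.05,-0.25],[0.3,0.3,0,0,0.05,-0.2],[0,0,0,0,0,0],[0,0,0,0,0,0]]]'
python3 -c "
from h import *
to(516.8,249.8,52,155.8)"
```

```text
clock: 6.98
eef_pos: [512.7, 266.8, 123.7]
tool_rot: [3.14, -0.0, 2.75]
force: [1.7, -1.2, 0.1]
width: 85.8
t 6.98 pos [512.7 266.8 123.7] rpy [ 1.7992e+02 -2.0000e-02  1.5755e+02] F [ 1.7 -1.2  0.1] T [-0.02 -0.03 -0.03] w 85.8 q7 0.17
 go [-0.343 -0.474  2.389] turn [ 0.013 -0.004  0.292]
```

```bash
python3 -m crank '[[[-0.34,-0.47,0,0,0,0.29],[0,0,0,0,0,0],[0,0,0,0,0,0]]]'
python3 -c "
from h import *
to(516.8,249.8,52,155.8)"
```

```text
clock: 7.23
eef_pos: [517.7, 252.3, 126.8]
tool_rot: [3.135, 0.002, 2.722]
force: [1.0, 1.2, -0.1]
width: 85.4
t 7.23 pos [517.7 252.3 126.8] rpy [1.7964e+02 1.4000e-01 1.5594e+02] F [ 1.   1.2 -0.1] T [ 0.03  0.   -0.01] w 85.4 q7 0.18
 go [ 0.    -0.106  2.491] turn [0.06  0.023 0.023]
```

```bash
python3 -m crank '[[[0,-0.1,0.6,0.05,0,0],[0,0,0.6,0,0,0],[0,0,0.6,0,0,0],[0,0,0.3,0,0,0]]]'
python3 -c "
from h import *
to(516.8,249.8,52,155.8)"
```

```text
clock: 7.57
eef_pos: [520.8, 252.3, 66.9]
tool_rot: [3.132, 0.01, 2.722]
force: [0.1, -0.3, -0.4]
width: 85.0
t 7.57 pos [520.8 252.3  66.9] rpy [179.45   0.56 155.95] F [ 0.1 -0.3 -0.4] T [-0.04  0.03  0.02] w 85.0 q7 0.11
 go [ 0.092 -0.134  0.496] turn [0.092 0.093 0.025]
```

```bash
python3 -m crank '[[[0.15,-0.15,0.25,0.09,0.09,0],[0.03,-0.05,0.2,0,0,0],[0,0,0,0,0,0]]]'
python3 -c "
from h import *
to(516.8,249.8,52,155.8)"
```

```text
clock: 7.82
eef_pos: [512.2, 249.4, 51.7]
tool_rot: [-3.14, -0.002, 2.723]
force: [-0.4, -0.8, 0.6]
width: 85.4
t 7.82 pos [512.2 249.4  51.7] rpy [-1.7990e+02 -9.0000e-02  1.5603e+02] F [-0.4 -0.8  0.6] T [-0.04 -0.01  0.01] w 85.4 q7 0.1
 go [-0.135  0.076 -0.011] turn [-0.016 -0.016  0.038]
```

```bash
python3 -m crank '[[[-0.14,0.08,0,0,0,0],[0,0,0,0,0,0]]]'
python3 -c "
from h import *
to(516.8,249.8,52,155.8)"
```

```text
clock: 7.98
eef_pos: [517.5, 250.4, 52.3]
tool_rot: [-3.141, -0.001, 2.724]
force: [0.2, -1.0, 0.5]
width: 85.2
t 7.98 pos [517.5 250.4  52.3] rpy [-1.7994e+02 -7.0000e-02  1.5607e+02] F [ 0.2 -1.   0.5] T [-0.01 -0.04  0.  ] w 85.2 q7 0.11
 go [ 0.013 -0.026  0.011] turn [-0.01  -0.012  0.045]
```

Aligned; closing.

```bash
python3 -m crank '[[[0,0,0,0,0,0],[0,0,0,0,0,0],[0,0,0,0,0,0],[0,0,0,0,0,0],[0,0,0,0,0,0],[0,0,0,0,0,0],[0,0,0,0,0,0],[0,0,0,0,0,0],[0,0,0,0,0,0],[0,0,0,0,0,0]]]' 1
python3 -c "
from h import *
to(516.8,249.8,52,155.8)"
```

```text
clock: 8.82
eef_pos: [519.3, 250.6, 54.8]
tool_rot: [3.14, 0.002, 2.723]
force: [0.0, 0.6, 0.2]
width: 11.1
t 8.82 pos [519.3 250.6  54.8] rpy [1.799e+02 9.000e-02 1.560e+02] F [0.  0.6 0.2] T [-0.07  0.02 -0.04] w 11.1 q7 0.11
 go [ 0.065 -0.059  0.094] turn [0.017 0.016 0.034]
```

```bash
python3 -m crank '[[[0,0,-0.3,0,0,0],[0,0,-0.5,0,0,0],[0,0,-0.5,0,0,0],[0,0,-0.8,0,0,0],[0,0,-0.8,0,0,0],[0,0,-0.8,0,0,0],[0,0,-0.8,0,0,0],[0,0,0,0,0,0],[0,0,0,0,0,0]]]'
python3 -c "
from h import *
to(575.8,-234.6,160,186.2)"
```

```text
clock: 9.57
eef_pos: [518.1, 251.6, 198.7]
tool_rot: [3.139, -0.0, 2.725]
force: [-0.7, 0.2, -1.4]
width: 11.4
t 9.57 pos [518.1 251.6 198.7] rpy [179.83  -0.   156.15] F [-0.7  0.2 -1.4] T [-0.05  0.05 -0.01] w 11.4 q7 0.25
 go [ -8.312 -14.05    1.247] turn [ 0.028  0.007 -5.009]
```

```bash
python3 -m crank '[[[-0.59,-1,0,0,0,0],[-0.59,-1,0,0,0,0],[-0.59,-1,0,0,0,0],[-0.59,-1,0,0,0,0],[-0.59,-1,0,0,0,0],[-0.59,-1,0,0,0,0],[-0.59,-1,0,0,0,0],[-0.59,-1,0,0,0,0],[-0.59,-1,0,0,0,0],[-0.59,-1,0,0,0,0],[-0.59,-1,0,0,0,0],[-0.59,-1,0,0,0,0]]]'
python3 -m crank '[[[0,0,0,0,0,-1],[0,0,0,0,0,-1],[0,0,0,0,0,-1],[0,0,0,0,0,-1],[0,0,0,0,0,-1],[0,0,0,0,0,0],[0,0,0,0,0,0]]]'
python3 -c "
from h import *
to(575.8,-234.6,160,186.2)"
```

```text
clock: 10.57
eef_pos: [565.4, -167.4, 187.4]
tool_rot: [3.133, -0.015, 2.75]
force: [0.0, 0.1, -0.8]
width: 11.5
clock: 11.15
eef_pos: [559.5, -183.0, 178.4]
tool_rot: [3.127, -0.022, -3.008]
force: [0.4, -0.5, -0.3]
width: 11.4
t 11.15 pos [ 559.5 -183.   178.4] rpy [ 179.16   -1.27 -172.34] F [ 0.4 -0.5 -0.3] T [-0.04 -0.02 -0.01] w 11.4 q7 1.45
 go [-0.322 -1.787  0.579] turn [ 0.138 -0.214  0.242]
```

```bash
python3 -m crank '[[[-0.16,-0.9,0,0.14,-0.2,0.24],[-0.16,-0.9,0,0,0,0],[0,0,0,0,0,0],[0,0,0,0,0,0],[0,0,0,0,0,0]]]'
python3 - <<'E'
from h import *
d,r=to(575.8,-234.6,140,186.2)
p=ctrl.get_image("wrist")
h=cv2.cvtColor(p["color"],cv2.COLOR_RGB2HSV).astype(int); H,S,V=h[...,0],h[...,1],h[...,2]
s=ctrl.read_state();z=s["eef_pos"][2]
rect(p,(H>105)&(H<130)&(S>120)&(V>40)&win(p,200,150,360,420),z-10+48,"blue")
print(proj(p,[575.8,-234.6,85]))
save(p,"g.png",s=1.4)
q=ctrl.get_image("side"); u,v=proj(q,[576,-235,130]).astype(int); print(u,v); save(q,"h.png",(u-45,v-45,u+45,v+45),6)
E
```

```text
clock: 11.57
eef_pos: [575.3, -236.8, 175.7]
tool_rot: [-3.141, -0.003, -3.044]
force: [0.1, 0.0, -0.9]
width: 11.3
t 11.57 pos [ 575.3 -236.8  175.7] rpy [-179.98   -0.18 -174.42] F [ 0.1  0.  -0.9] T [-0.03  0.02 -0.01] w 11.3 q7 1.5
 go [-0.027  0.072  1.191] turn [-0.003 -0.03  -0.103]
blue 3798 px [280.2 296.3] mean [ 564.4 -238.3] rect [ 564.8 -238.3] [49.5 11.8] long-axis deg 6.3
[284.08097042 211.26155118]
307 146
```

View pics/g.png

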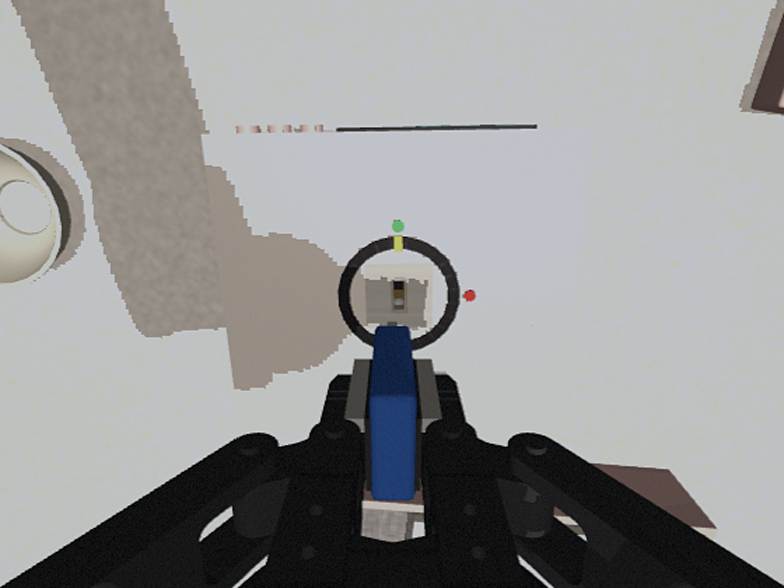

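View pics/h.png

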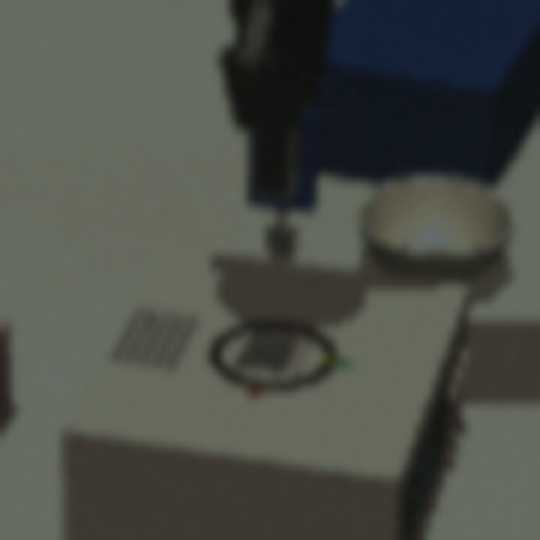

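The key is held upright above the lock. In original pixels, the head's front face spans rows 234–282 at column 280, and the keyhole is at about (285,209).

```bash
cat >> h.py <<'E'
def look(off=9.8):
    p=ctrl.get_image("wrist"); s=ctrl.read_state(); z=s["eef_pos"][2]-off
    h=cv2.cvtColor(p["color"],cv2.COLOR_RGB2HSV).astype(int); H,S,V=h[...,0],h[...,1],h[...,2]
    B=(H>105)&(H<130)&(S>120)&(V>40)&win(p,200,150,360,420)
    n,l,st,c=cv2.connectedComponentsWithStats(B.astype(np.uint8)); B=l==1+st[1:,4].argmax()
    rows=np.where(B.any(1))[0]; r0=rows[0]; xs=np.where(B[r0+4])[0]; e=atz(p,xs.mean(),r0,z)
    wd=np.linalg.norm(atz(p,xs[0]-.5,r0+4,z)-atz(p,xs[-1]+.5,r0+4,z))
    R=Ro.from_euler("xyz",s["tool_rot"]).as_matrix(); k=e-16*R[:,0]
    G=(H>45)&(H<80)&(S>100); Rd=((H<8)|(H>172))&(S>140); W=win(p,240,140,360,235)
    g=rect(p,G&W,85,"green"); r=rect(p,Rd&W,85,"red"); d=r-g
    C=(r+g)/2+np.array([d[1],-d[0]])/2; a=np.degrees(np.arctan2(*(C-g)[::-1]))
    print("key shoulder",k.round(1),"width",wd.round(1),"tcp",s["eef_pos"].round(1),"key in tool",(R.T@(k-s["eef_pos"])).round(1)); print("lock",C.round(1),"r",np.linalg.norm(d)/2**.5,"ang",a.round(1))
    e=np.append(C,0)-np.append(k[:2],0); print("move tool units",((R.T@e)/30).round(3),"yaw err",a+180-np.degrees(s["tool_rot"][2])%360)
    return p
E
python3 -c "
from h import *
look()"
```

```text
green 47 px [281.9 160.8] mean [ 539.8 -238.4] rect [ 539.6 -238.4] [4.8 4.1] long-axis deg 5.7
red 45 px [333.1 210.4] mean [ 571.8 -198.4] rect [ 571.8 -198.4] [5.3 4.3] long-axis deg 8.2
key shoulder [ 575.6 -236.3  166.3] width 11.5 tcp [ 575.4 -235.2  176.1] key in tool [-0.1 -1.1  9.8]
lock [ 575.8 -234.4] r 36.20589 ang 6.4
move tool units [-0.013  0.063  0.   ] yaw err 0.6041209313122238
```

```bash
python3 -m crank '[[[0,0.03,0.5,0,0,-0.1],[0,0,0.5,0,0,0],[0,0,0.4,0,0,0],[0,0,0,0,0,0],[0,0,0,0,0,0]]]'
python3 -c "
from h import *
to(576.2,-233.9,122,186.3)"
```

```text
clock: 12.13
eef_pos: [576.5, -230.4, 134.3]
tool_rot: [3.141, 0.0, -3.026]
force: [0.6, 0.5, -1.2]
width: 11.8
t 12.13 pos [ 576.5 -230.4  134.3] rpy [ 179.96    0.   -173.39] F [ 0.6  0.5 -1.2] T [ 0.02 -0.01 -0.  ] w 11.8 q7 1.47
 go [ 0.023 -0.115  0.409] turn [0.006 0.001 0.052]
```

```bash
python3 -m crank '[[[0.02,-0.12,0.1,0,0,0.05],[0,0,0,0,0,0],[0,0,0,0,0,0]]]'
python3 -c "
from h import *
to(576.2,-233.9,122,186.3);look();to(576.2,-233.9,122,186.3)"
```

```text
clock: 12.38
eef_pos: [577.1, -233.7, 132.3]
tool_rot: [3.141, 0.001, -3.031]
force: [0.2, -1.4, -0.6]
width: 11.2
t 12.38 pos [ 577.1 -233.7  132.3] rpy [ 1.7998e+02  8.0000e-02 -1.7368e+02] F [ 0.2 -1.4 -0.6] T [ 0.02  0.04 -0.01] w 11.2 q7 1.47
 go [ 0.03  -0.004  0.342] turn [0.003 0.014 0.004]
green 74 px [280.  171.4] mean [ 539.9 -238.5] rect [ 540.  -238.5] [5.1 4.5] long-axis deg 6.3
red 60 px [341.2 230.8] mean [ 571.6 -198.4] rect [ 571.4 -198.5] [4.5 4.9] long-axis deg 96.3
key shoulder [ 577.4 -234.3  122.5] width 12.0 tcp [ 577.  -234.   132.3] key in tool [-0.3 -0.3  9.8]
lock [ 575.8 -234.3] r 36.09947 ang 6.6
move tool units [ 0.055  0.006 -0.   ] yaw err 0.3397540524093188
t 12.43 pos [ 577.  -234.   132.3] rpy [ 1.8000e+02  8.0000e-02 -1.7369e+02] F [ 0.2 -1.  -0.4] T [-0.01 -0.04  0.03] w 11.8 q7 1.47
 go [0.028 0.006 0.343] turn [0.    0.013 0.002]
```

```bash
python3 -m crank '[[[0.04,0,0.2,0,0,0],[0,0,0.2,0,0,0],[0,0,0.15,0,0,0]]]'
python3 -c "
from h import *
to(576.2,-233.9,94.8,186.3)"
```

```text
clock: 12.68
eef_pos: [577.4, -234.4, 117.0]
tool_rot: [-3.14, 0.006, -3.032]
force: [-0.4, 1.4, 0.8]
width: 11.3
t 12.68 pos [ 577.4 -234.4  117. ] rpy [-179.92    0.32 -173.74] F [-0.4  1.4  0.8] T [ 0.56  0.28 -0.01] w 11.3 q7 1.45
 go [0.042 0.02  0.739] turn [-0.013  0.053 -0.007]
```

```bash
python3 -m crank '[[[0.04,0.02,0.15,0,0.05,0],[0,0,0.15,0,0,0],[0,0,0.1,0,0,0]]]'
python3 -c "
from h import *
to(576.2,-233.9,94.8,186.3)"
```

```text
clock: 12.93
eef_pos: [575.8, -233.8, 103.5]
tool_rot: [-3.14, -0.001, -3.032]
force: [-1.1, -0.6, 7.3]
width: 11.3
t 12.93 pos [ 575.8 -233.8  103.5] rpy [-1.7992e+02 -4.0000e-02 -1.7373e+02] F [-1.1 -0.6  7.3] T [-0.01  0.28 -0.01] w 11.3 q7 1.44
 go [-0.012 -0.005  0.291] turn [-0.013 -0.007 -0.005]
```

```bash
python3 -m crank '[[[0,0,0.2,0,0,0],[0,0,0.2,0,0,0],[0,0,0.2,0,0,0]]]'
python3 -c "
from h import *
to(576.2,-233.9,94.8,186.3)"
```

```text
clock: 13.18
eef_pos: [577.9, -234.2, 94.0]
tool_rot: [-3.134, 0.001, -3.033]
force: [-16.0, 0.1, 53.3]
width: 11.5
t 13.18 pos [ 577.9 -234.2   94. ] rpy [-1.7955e+02  8.0000e-02 -1.7380e+02] F [-16.    0.1  53.3] T [ 0.9   3.86 -0.02] w 11.5 q7 1.42
 go [ 0.054  0.017 -0.028] turn [-0.075  0.013 -0.017]
```

```bash
python3 -m crank '[[[0.04,0,0,0,0,0],[0,0,0,0,0,0]]]'
python3 - <<'E'
from h import *
to(576.2,-233.9,94.8,186.3); p=ctrl.get_image("wrist"); save(p,"i.png",(200,140,360,300),3.5)
h=cv2.cvtColor(p["color"],cv2.COLOR_RGB2HSV).astype(int); H,S,V=h[...,0],h[...,1],h[...,2]
B=(H>105)&(H<130)&(S>120)&(V>40)&win(p,200,150,360,420); r=np.where(B.sum(1)>8)[0][0]; print("front bottom row",r)
q=ctrl.get_image("side"); u,v=proj(q,[576,-235,100]).astype(int); save(q,"j.png",(u-30,v-30,u+30,v+30),8)
R=Ro.from_euler("xyz",ctrl.read_state()["tool_rot"]).as_matrix()
for z in(85,89,93,97): print(z,proj(p,np.array([576,-234.4,z])+16*R[:,0]*[1,1,0]))
E
```

```text
clock: 13.35
eef_pos: [577.7, -234.0, 96.9]
tool_rot: [-3.131, 0.004, -3.033]
force: [-0.7, 0.4, -2.0]
width: 11.2
t 13.35 pos [ 577.7 -234.    96.9] rpy [-179.42    0.23 -173.77] F [-0.7  0.4 -2. ] T [0.12 0.15 0.  ] w 11.2 q7 1.42
 go [0.048 0.01  0.068] turn [-0.097  0.038 -0.011]
front bottom row 233
85 [281.23532454 227.51429295]
89 [281.16551091 230.67857123]
93 [281.09236352 233.99395059]
97 [281.01563776 237.47151885]
```

View pics/i.png

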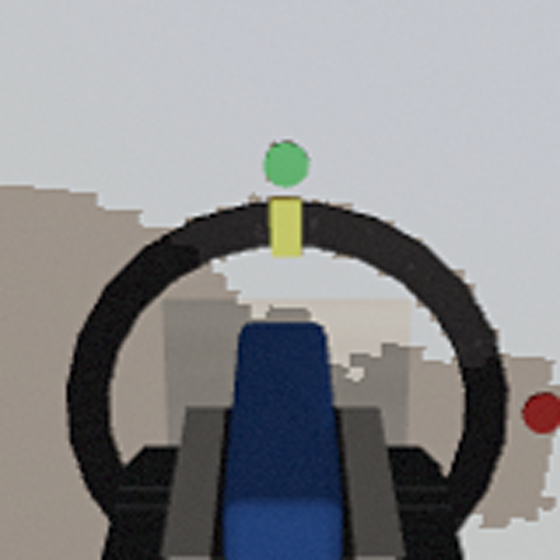

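View pics/j.png

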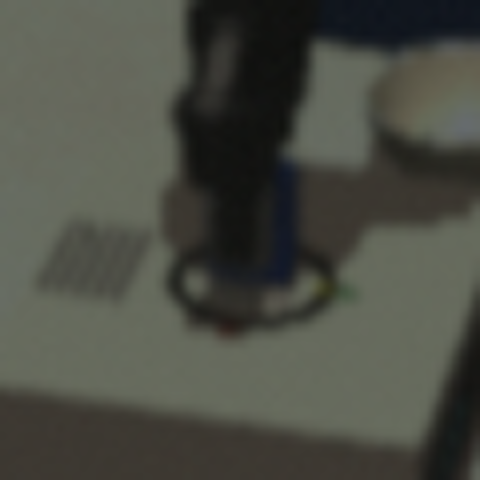

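```bash
python3 -m crank '[[[0.05,0.01,0.1,-0.08,0.04,0],[0,0,0.1,0,0,0],[0,0,0.1,0,0,0]]]'
python3 -c "
from h import *
to(576.2,-233.9,94.8,186.3)"
python3 -m crank '[[[0,0,0.15,0,0,0],[0,0,0.15,0,0,0]]]'
python3 -c "
from h import *
to(576.2,-233.9,94.8,186.3)"
```

```text
clock: 13.7
eef_pos: [577.7, -233.8, 94.1]
tool_rot: [-3.137, 0.001, -3.034]
force: [-9.7, 1.4, 30.4]
width: 11.3
t 13.7 pos [ 577.7 -233.8   94.1] rpy [-1.7976e+02  4.0000e-02 -1.7382e+02] F [-9.7  1.4 30.4] T [0.42 2.04 0.04] w 11.3 q7 1.43
 go [ 0.049  0.002 -0.023] turn [-0.04   0.007 -0.021]
clock: 13.87
eef_pos: [577.7, -233.8, 94.0]
tool_rot: [-3.133, -0.0, -3.035]
force: [-13.2, 2.8, 40.5]
width: 11.3
t 13.87 pos [ 577.7 -233.8   94. ] rpy [-1.795e+02 -3.000e-02 -1.739e+02] F [-13.2   2.8  40.5] T [0.5  2.7  0.05] w 11.3 q7 1.42
 go [ 0.051  0.    -0.025] turn [-0.084 -0.005 -0.033]
```

The stop is rigid at TCP z ≈ 94.0 under 30, 40 and 53 N, matching the predicted home height of 94.8, so the key is home. Now turning clockwise (+tool z) with a light push.

```bash
python3 -m crank '[[[0,-0.007,0.06,-0.05,0,0.7],[0,-0.007,0.06,0,0,0.8],[0,-0.007,0.06,0,0,0.8],[0,-0.007,0.06,0,0,0.8],[0,-0.007,0.06,0,0,0.8]]]'
python3 -c "
from h import *
to(576.2,-233.9,94.8,86)"
```

```text
clock: 14.28
eef_pos: [577.9, -234.6, 94.2]
tool_rot: [-3.136, 0.002, 2.823]
force: [-6.0, 2.4, 20.4]
width: 11.3
t 14.28 pos [ 577.9 -234.6   94.2] rpy [-1.7966e+02  1.3000e-01  1.6176e+02] F [-6.   2.4 20.4] T [0.29 1.24 0.06] w 11.3 q7 1.08
 go [ 0.061  0.004 -0.021] turn [-0.033  0.056 12.626]
```

```bash
python3 -m crank '[[[0,-0.007,0.06,-0.03,0.03,0.9],[0,-0.007,0.06,0,0,0.9],[0,-0.007,0.06,0,0,0.9],[0,-0.007,0.06,0,0,0.9],[0,-0.007,0.06,0,0,0.9],[0,-0.007,0.06,0,0,0.9],[0,-0.007,0.06,0,0,0.9],[0,-0.007,0.06,0,0,0.9]]]'
python3 -c "
from h import *
to(576.2,-233.9,94.8,86)"
```

```text
clock: 14.95
eef_pos: [576.6, -236.3, 94.2]
tool_rot: [-3.134, 0.006, 2.034]
force: [-5.6, 1.6, 19.8]
width: 11.6
t 14.95 pos [ 576.6 -236.3   94.2] rpy [-179.57    0.33  116.54] F [-5.6  1.6 19.8] T [0.4  1.31 0.18] w 11.6 q7 0.46
 go [ 0.079  0.023 -0.022] turn [-0.056  0.073  5.09 ]
```

```bash
python3 -m crank '[[[0,-0.007,0.06,-0.03,0.03,0.9],[0,-0.007,0.06,0,0,0.9],[0,-0.007,0.06,0,0,0.9],[0,-0.007,0.06,0,0,0.9],[0,-0.007,0.06,0,0,0.9]]]'
python3 -c "
from h import *
to(576.2,-233.9,94.8,86)"
python3 -m crank '[[[0,-0.007,0.06,0,0,0.5],[0,0,0.06,0,0,0.5]]]'
python3 -c "
from h import *
to(576.2,-233.9,94.8,86)"
```

```text
clock: 15.37
eef_pos: [575.3, -236.7, 94.2]
tool_rot: [-3.137, 0.007, 1.542]
force: [-6.3, 2.6, 20.1]
width: 11.5
t 15.37 pos [ 575.3 -236.7   94.2] rpy [-179.75    0.43   88.36] F [-6.3  2.6 20.1] T [0.41 1.27 0.26] w 11.5 q7 0.09
 go [ 0.094  0.026 -0.022] turn [-0.04   0.072  0.394]
clock: 15.53
eef_pos: [575.0, -236.7, 94.2]
tool_rot: [-3.137, 0.009, 1.433]
force: [-5.0, 2.7, 20.9]
width: 11.4
t 15.53 pos [ 575.  -236.7   94.2] rpy [-179.76    0.54   82.08] F [-5.   2.7 20.9] T [0.64 1.4  0.51] w 11.4 q7 0.01
 go [ 0.098  0.026 -0.022] turn [-0.043  0.089 -0.654]
```

```bash
cat >> h.py <<'E'
def pointer(name=None):
    for c in("wrist","top"):
        p=ctrl.get_image(c); h=cv2.cvtColor(p["color"],cv2.COLOR_RGB2HSV).astype(int); H,S,V=h[...,0],h[...,1],h[...,2]
        u,v=proj(p,[575.8,-234.4,88]).astype(int); r=60 if c=="wrist" else 14
        m=(H>22)&(H<40)&(S>100)&(V>70)&win(p,u-r,max(v-r,0),u+r,v+r)
        if m.sum()<2: print(c,"no yellow",m.sum()); continue
        P=rect(p,m,88,c+" yellow"); d=P-[575.8,-234.4]; print(" angle turned deg",186.3-np.degrees(np.arctan2(d[1],d[0]))%360,"r",np.linalg.norm(d))
        if name and c=="wrist": save(p,name,(180,120,380,300),3.5)
E
python3 -c "
from h import *
pointer('k.png');to(576.2,-233.9,94.8,86)"
```

```text
wrist yellow 151 px [264.6 208.2] mean [ 572.4 -206.7] rect [ 572.5 -206.7] [4.3 7.8] long-axis deg 94.4
 angle turned deg 89.38513524054399 r 27.942729028575318
top yellow 5 px [363.2 210.2] mean [ 570.1 -205.6] rect [ 570.5 -206. ] [2.4 8. ] long-axis deg 108.1
 angle turned deg 85.10202195917067 r 29.3761793241362
t 15.63 pos [ 575.  -236.6   94.2] rpy [-179.75    0.55   82.16] F [-5.4  2.8 20.9] T [0.55 1.29 0.25] w 11.1 q7 0.01
 go [ 0.096  0.026 -0.022] turn [-0.044  0.09  -0.641]
```

View pics/k.png

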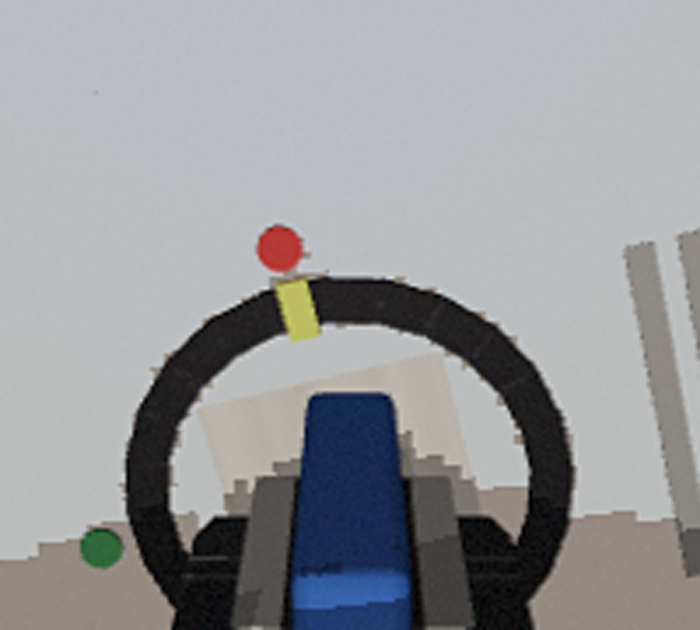

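The pointer is on the red end mark, turned 89° by the wrist camera and 85° by the coarser top view. I'll hold with push and twist for a moment, then recheck and hand in.

```bash
python3 -m crank '[[[0,0,0.05,0,0,0.25],[0,0,0.05,0,0,0.2],[0,0,0.05,0,0,0.2],[0,0,0.05,0,0,0.2],[0,0,0.05,0,0,0.2]]]'
python3 -c "
from h import *
pointer();to(576.2,-233.9,94.8,86)
s=ctrl.read_state();print(abs(s['qd']).max(),s['qpos'].round(2))"
```

```text
clock: 16.05
eef_pos: [574.8, -236.5, 94.2]
tool_rot: [-3.136, 0.014, 1.331]
force: [-4.2, 1.7, 19.0]
width: 11.5
wrist yellow 156 px [259.4 209.7] mean [ 572.8 -206.4] rect [ 572.8 -206.6] [4.4 7.8] long-axis deg 95.5
 angle turned deg 90.15477756509381 r 28.111937656913508
top yellow 4 px [363.5 209.8] mean [ 571.2 -206.4] rect [ 571.1 -206.6] [1.6 8. ] long-axis deg 108.1
 angle turned deg 87.04061038532738 r 28.41499190890171
t 16.15 pos [ 574.8 -236.5   94.2] rpy [-179.71    0.78   76.31] F [-5.3  1.  18. ] T [0.53 1.16 0.7 ] w 11.3 q7 -0.07
 go [ 0.095  0.025 -0.022] turn [-0.06   0.126 -1.615]
0.009670926330304488 [ 0.43  0.76 -0.16  1.71  0.19  0.69 -0.07]
```

```bash
python3 -c "
from cell import ctrl
print(ctrl.finish_job())"
```

```text
the job is handed in; nothing more can be done
None
```

I took the blue key from its stand, pushed it fully home in the lock, turned it a quarter turn clockwise to its stop, and handed in still gripping it. The clock read about 16.2 s of the 53 s allowed; the hand-in reported no verdict.

**Fully home:** the tool stopped at the same height (94.0–94.1 mm) under 30, 40 and 53 N, close to the 94.8 mm I predicted. One wrist-camera estimate, taken with the push released, put the head about 6–7 mm above the plate. I judged that to be about a 2 mm offset of the key along the jaws plus the arm drifting up about 3 mm.

**Turned:** the pointer was on the red end mark. The wrist camera read 90°, and the coarser top view, with only 4 pixels on the pointer, read 87°. Both are above the required 77°.

**Holding:** the last reading before hand-in was about 18 N down, 0.7 N m of twist, an 11.3 mm grip, 0.8° of tilt and almost no joint motion.

**Bystanders:** I did not re-measure the jar, lotion, bowl or buffing block at the end. No move went near them and I saw no unexpected contact forces.

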